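# Hook the hot lamp onto the green mat

## Robot

A 6-joint arm with a two-finger parallel gripper is mounted at the origin on the work surface. World frame = base frame: x ahead of the robot, y to its left, z up, the work surface at z = 0. Lengths are in m, angles in degrees, forces in N, time in s.
With the tool pointing down it reaches from about 0.35 to 0.975 m from the base axis. Payload 7.1 kg.
Tool frame: the origin (TCP) lies midway between the tips of the shut fingers; the grasp point (between the pads) lies 19 mm behind it; y points along the fingers, x is the direction in which the jaws open and shut, and the axes are right-handed (so a half turn about y gives the same grasp; the last joint's range is limited). The gripper opens to 88 mm and grips with 3 to 60 N. Pads are 20 mm wide; open, the fingers measure 115 mm over their backs; the gripper's body (75 mm by 178 mm) begins 61 mm behind the grasp point.
Start: joints at [63.197, 24.242, 93.386, -0, 62.372, -1.089], TCP at [0.271, 0.563, 0.223] pointing down, gripper open.
Joint ranges: [-172.04, 172.04], [-51.8, 120.97], [4.93, 147.93], [-75.15, 255.16], [6.16, 154.13], [-145.62, 145.62]. Speed limits (degrees/s): [136.94, 136.94, 172.46, 180, 180, 180].

## Interface

Orientations are given as [roll, pitch, yaw] about the fixed x, y, z axes, in that order (R = Rz(yaw) Ry(pitch) Rx(roll)).
In Python, from cell import manip gives the robot as it stands. The module is installed in compiled form; this text tells all that it offers. Calls block until the motion is done:
- manip.movep(position, orientation): joint-space move of the TCP to a pose.
- manip.move_linear(position, vel=0.15, rot=None, force_limit=None): straight line of the TCP; rot=None keeps the orientation; vel is the mean speed in m/s. With force_limit (N) it stops when the force on the tool has changed by that much, and returns True; else False.
- manip.goto_joints(angles): joint-space move.
- manip.grip(opening, force=None): finger opening in m; force is the grip in N (None keeps the last); returns when the fingers have stopped.
- manip.dwell(seconds).
- manip.inverse_kinematics(position, orientation): joint angles nearest the present ones, or None.
- manip.capture(name): name is "side" or "top" or "wrist"; returns the picture (384x512x3 uint8, red, green, blue); there is no depth.
- manip.get_calibration(name): a dict with "fx", "fy", "cx", "cy" (pixels), "R" (3x3) and "t" (3): a world point X has camera coordinates R X + t; the wrist camera has in their place "T_tool_cam" (4x4, takes a point from camera to tool coordinates, whose origin is the TCP and whose axes are the tool frame's). Camera axes: x right, y down, z forward; pixel columns grow to the right and rows downward; lengths in m; the calibration is good to about 2 mm. The wrist camera is an equidistant fisheye: a pixel r from the principal point sees the ray r / f radians off the axis. A picture is of the moment at which its call begins: read the wrist's pose just before it. get_calibration takes no time and is no camera call.
A pose or a line that the arm cannot do raises manip.PlanningError and nothing moves.
- manip.sign_off(): hands the job in, once; it reports no verdict.
Readings, each from a call of its own:
- manip.current_time(): time.
- manip.current_q(): joint angles.
- manip.current_joint_velocities(): joint speeds.
- manip.current_joint_torque(): joint torques, N m.
- manip.current_tool_pos(): TCP position.
- manip.current_tcp_rot(): TCP orientation.
- manip.current_wrist_force(): force on the tool from outside, world axes, zero at the start.
- manip.current_ft_torque(): the same for the moment, N m.
- manip.current_finger_gap(): finger opening in m.
Only numpy, scipy, OpenCV 4.12 (cv2) and the standard library are available. Lean on these libraries where they do the work, as an engineer would, in place of code of your own. Each camera call takes 0.05 s, during which the arm holds its last target.

## Task

The frosted lamp is too hot to touch: take the yellow-handled hook, put its tip down into the lamp's brass ring and drag the lamp along the bench, without lifting or tipping it, until its round base stands wholly on the green mat. Then unhook it and lay the hook gently on the bench, clear of the lamp. Leave the brass terminal post, on its similar base, where it is.

Things in the scene. Friction and masses are not known exactly. Their poses are not given: they have to be found in the camera images.
- hook: Hand hook, about 160 g, lying flat on the bench with its tip downward. Yellow wooden handle, a bar 120 mm long (x), 24 mm wide (y), 30 mm high; origin at the middle of the handle's underside. +x points along the handle to the hook, z up. A steel rod 8 mm thick leaves the handle's +x end, rises to 52 mm above the underside, runs forward, then turns straight down as a pin 130 mm ahead of the origin. Keep it level to use it; grip the handle across its width at the middle.
- hook_tip (a point): Lower end of the hook's vertical pin (8 mm thick), 130 mm ahead (+x) of the hook's origin and 3 mm above the level of the handle's underside; axes as the hook's.
- lamp: Lamp: round wooden stand, 80 mm across and 22 mm high, loose on the bench. A flat horizontal brass pull ring is fixed rigidly to its rim: 44 mm clear inside, bar 6 mm thick, its bar spanning 13 to 19 mm above the bench, ring centre 66 mm from the stand's middle along the stand's own -x. On it a brass socket 32 mm across and a frosted white glass bulb 56 mm across, top 122 mm above the bench. About 320 g in all. Origin at the middle of the underside, z up.
- lamp_ring (a point): Centre of the lamp's pull ring, 16 mm above the bench; axes as the lamp's.
- post: Bystander, not to be moved: round wooden stand, 80 mm across and 22 mm high, loose on the bench. A flat horizontal brass pull ring is fixed rigidly to its rim: 44 mm clear inside, bar 6 mm thick, its bar spanning 13 to 19 mm above the bench, ring centre 66 mm from the stand's middle along the stand's own -x. On it a slim brass terminal post with two round brass nuts, 78 mm high, no bulb. Origin at the middle of the underside.
- mat: Green mat, 170 by 170 mm, let in flush with the bench top so that things slide onto it without a step; fixed. Origin at its middle, x and y along its edges.
Things that resemble listed ones, but are neither listed nor needed, are in the scene too. Of the things that look like the lamp, the largest one is meant. Of the things shaped like the hook, the yellow one is meant.

How it is judged (in metres and radians):
On the way, in this order (a step that is already met when the one before it is completed fails the run):
1. the hook's tip is down inside the lamp's ring (horizontal distance between hook_tip and lamp_ring below 0.024 m and height (world z) of hook_tip below 0.014 m), for 0.1 s.
2. with the hook still in the ring, the lamp's base has come wholly onto the mat (all of step 1 and x of lamp in the frame of mat between -0.047 and 0.047 m and y of lamp in the frame of mat between -0.047 and 0.047 m), for 0.1 s.
At the end, for the whole second after the job is handed in: The lamp stands upright and still, middle of its base within 47 mm of the mat's middle along each mat edge; the hook lies still on the bench, its tip over 35 mm from the ring's centre, not touching the lamp; the terminal post is within 30 mm of its start (x of lamp in the frame of mat between -0.047 and 0.047 m and y of lamp in the frame of mat between -0.047 and 0.047 m and angle between lamp's own z axis and vertical below 0.1 rad and linear speed of each of lamp, hook below 0.02 m/s and horizontal distance between hook_tip and lamp_ring above 0.035 m and contact force between hook and lamp below 0.1 N and height (world z) of hook below 0.03 m and distance of post from where it was at the start of the episode below 0.03 m).
It fails at once if the robot itself touches the lamp (contact force between lamp and the fingers above 0.3 N or contact force between lamp and the arm above 0.3 N).
It fails at once if the lamp is lifted off the bench by more than 20 mm (height (world z) of lamp above 0.02 m).
It fails at once if the lamp is tipped by more than 0.4 rad (angle between lamp's own z axis and vertical above 0.4 rad).
It fails at once if the terminal post is moved by more than 30 mm (distance of post from where it was at the start of the episode above 0.03 m).
It fails at once if the hook is dropped (let go more than 40 mm above the bench) (height (world z) of hook above 0.04 m and contact force between hook and the fingers below 0.05 N).
It also fails if it takes over 56 s, if anything falls off the work surface, if the arm or the gripper's body presses on something with over 40 N, if the wrist force passes 120 N, or if a joint passes its speed limit or range.

## Working session

There is one attempt and no reset: what is moved stays moved. The work goes in short steps, each a Python script; the robot and the scene stay as the last script left them, time stands still between calls to the robot, and variables do not carry over. Pictures are saved under pics/ and viewed, and the job is handed in when it is done.

```bash
mkdir -p pics
python3 - <<'E'
from cell import manip
import cv2
for n in ["side","top","wrist"]:
    im=manip.capture(n); cv2.imwrite(f"pics/{n}0.png",im[:,:,::-1])
    print(n,manip.get_calibration(n))
print(manip.current_time(),manip.current_tool_pos(),manip.current_tcp_rot())
E
```

```text
side {'fx': 425.766381347076, 'fy': 425.766381347076, 'cx': 247.95570009054225, 'cy': 189.62056029915783, 'R': array([[ 0.97243172, -0.23300825, -0.00914872],
       [-0.14904656, -0.59089736, -0.79285903],
       [ 0.17933674,  0.77236485, -0.60933642]]), 't': array([-0.50075995,  0.08871463,  1.1655747 ])}
top {'fx': 376.039026109291, 'fy': 376.039026109291, 'cx': 249.44949678617152, 'cy': 188.14952976781456, 'R': array([[ 0.08317139, -0.9965294 , -0.00341555],
       [-0.97549786, -0.08071458, -0.20466824],
       [ 0.20368224,  0.02035441, -0.97882544]]), 't': array([-0.06487405,  0.53965321,  0.87023705])}
wrist {'fx': 297.3186396354542, 'fy': 297.3186396354542, 'cx': 259.452363081511, 'cy': 191.89446826529792, 'T_tool_cam': array([[ 9.99999291e-01, -6.55842255e-04, -9.93756843e-04,
        -9.25888048e-04],
       [ 7.80401713e-04, -2.69325738e-01,  9.63048824e-01,
        -1.61542683e-01],
       [-8.99252408e-04, -9.63048917e-01, -2.69325036e-01,
         7.25082393e-02],
       [ 0.00000000e+00,  0.00000000e+00,  0.00000000e+00,
         1.00000000e+00]])}
0.15 [0.27095959 0.56271434 0.22208158] [-8.99999725e+01  6.94577355e-02  6.42876282e+01]
```

View pics/side0.png

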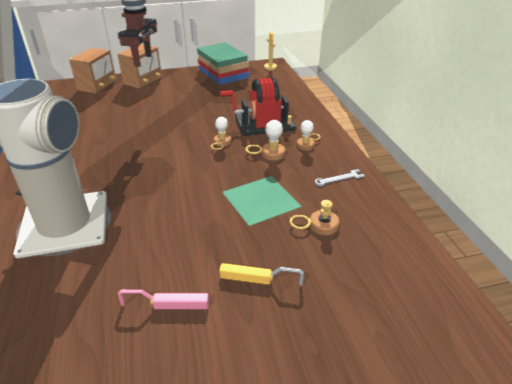

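View pics/top0.png

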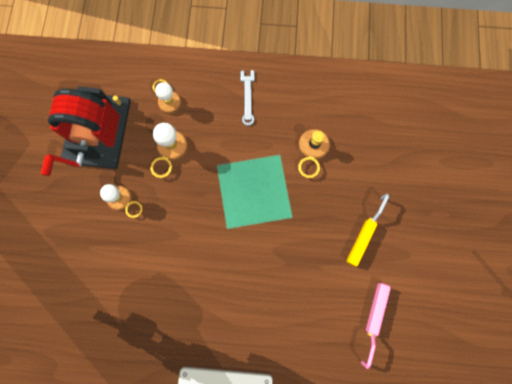

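View pics/wrist0.png

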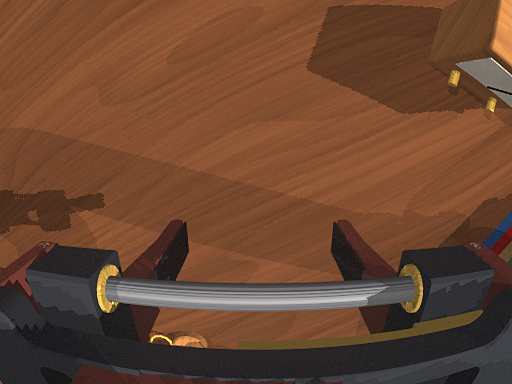

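```bash
cat > h.py <<'E'
import numpy as np,cv2
from cell import manip
def ray(n,uv,z):
    c=manip.get_calibration(n);R=c["R"];t=c["t"]
    uv=np.atleast_2d(np.asarray(uv,float))
    d=np.c_[(uv[:,0]-c["cx"])/c["fx"],(uv[:,1]-c["cy"])/c["fy"],np.ones(len(uv))]@R
    C=-R.T@t
    return C+d*((z-C[2])/d[:,2])[:,None]
def proj(n,X):
    c=manip.get_calibration(n);p=np.atleast_2d(X)@c["R"].T+c["t"]
    return np.c_[p[:,0]/p[:,2]*c["fx"]+c["cx"],p[:,1]/p[:,2]*c["fy"]+c["cy"]]
E
python3 - <<'E'
from h import *
im=cv2.imread("pics/top0.png"); hsv=cv2.cvtColor(im,cv2.COLOR_BGR2HSV)
def rects(n,hsv,lo,hi,z,mn=80):
    m=cv2.inRange(hsv,np.array(lo),np.array(hi))
    for c in cv2.findContours(m,0,1)[0]:
        if cv2.contourArea(c)<mn: continue
        w=ray(n,c[:,0,:],z)[:,:2].astype(np.float32)
        r=cv2.minAreaRect(w); print(n,c[:,0].mean(0),cv2.contourArea(c),np.round(r[0],4),np.round(r[1],4),r[2])
rects("top",hsv,(65,80,60),(90,255,255),0,500)
rects("top",hsv,(22,150,120),(33,255,255),0.03,15)
s=cv2.imread("pics/side0.png");hs=cv2.cvtColor(s,cv2.COLOR_BGR2HSV)
rects("side",hs,(65,80,60),(90,255,255),0,500)
rects("side",hs,(22,150,120),(33,255,255),0.03,15)
a=cv2.resize(im[60:230,90:260],None,fx=4.6,fy=3.5*1,interpolation=2)
cv2.imwrite("pics/c1.png",cv2.resize(im[90:220,90:210],None,fx=4.6,fy=4.6,interpolation=2))
cv2.imwrite("pics/c2.png",cv2.resize(im[170:280,330:430],None,fx=5,fy=5,interpolation=2))
cv2.imwrite("pics/c3.png",cv2.resize(s[100:180,200:330],None,fx=6,fy=6,interpolation=2))
E
```

```text
top [253.63414634 191.62601626] 3949.0 [ 0.5489 -0.0302] [0.168  0.1685] 14.631275177001953
top [361.54807692 242.44230769] 552.0 [ 0.4374 -0.3058] [0.0303 0.1233] 66.203125
top [160.48148148 172.48148148] 32.0 [0.5736 0.2109] [0.0256 0.0487] 7.839062213897705
top [308.70175439 166.8245614 ] 308.5 [ 0.616  -0.1663] [0.0511 0.0525] 31.826520919799805
top [316.97058824 136.73529412] 96.0 [ 0.6987 -0.1848] [0.0333 0.0287] 2.8221166133880615
side [260.55696203 200.19620253] 1956.0 [ 0.5449 -0.0321] [0.1648 0.1661] 14.372225761413574
side [221.69902913  54.10679612] 611.5 [0.6551 1.1665] [0.1855 0.2773] 17.063032150268555
```

View pics/c1.png

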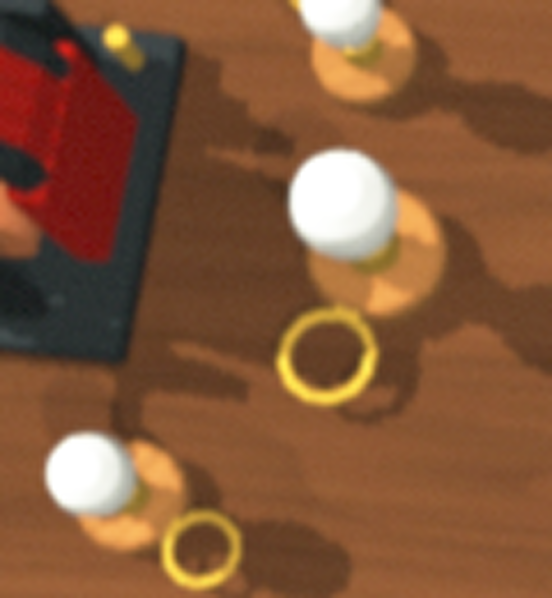

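View pics/c2.png

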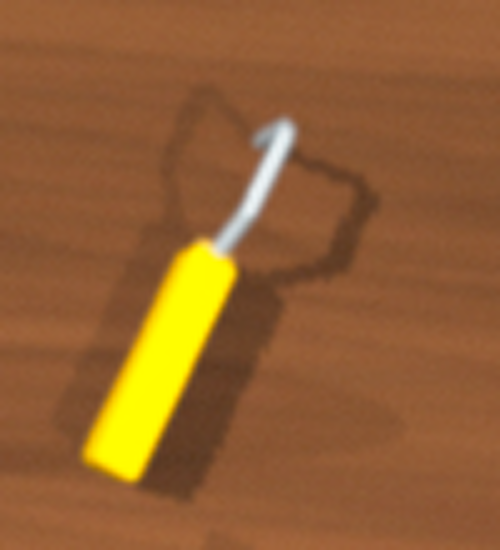

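View pics/c3.png

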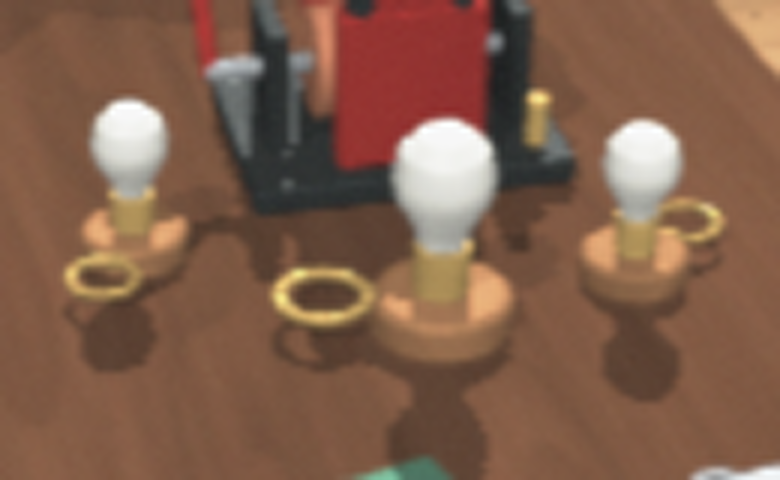

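Run:
```python
from h import *
im=cv2.imread("pics/top0.png"); hsv=cv2.cvtColor(im,cv2.COLOR_BGR2HSV)
# ring: yellow incl. darker
m=cv2.inRange(hsv,np.array((17,130,120)),np.array((35,255,255)))
r=np.zeros_like(m); r[155:182,148:175]=m[155:182,148:175]
cs=max(cv2.findContours(r,0,1)[0],key=cv2.contourArea)
w=ray("top",cs[:,0],0.016)[:,:2].astype(np.float32); print("ring",cv2.minEnclosingCircle(w),cs[:,0].min(0),cs[:,0].max(0))
# base: bright orange
m=cv2.inRange(hsv,np.array((5,100,150)),np.array((17,255,255)))
r=np.zeros_like(m); r[118:162,150:195]=m[118:162,150:195]
cs=np.concatenate([c for c in cv2.findContours(r,0,1)[0] if cv2.contourArea(c)>15])
w=ray("top",cv2.convexHull(cs)[:,0],0.022)[:,:2].astype(np.float32); print("base",cv2.minEnclosingCircle(w),cs[:,0].min(0),cs[:,0].max(0))
print(ray("top",[[387.6,195]],.055),ray("top",[[381.6,198.6]],.003))
print("handle ends", ray("top",[[330+210/5,170+245/5],[330+110/5,170+468/5]],.03))
s=cv2.imread("pics/side0.png");hs=cv2.cvtColor(s,cv2.COLOR_BGR2HSV)
print("side ring",ray("side",[[200+323/6,100+296/6]],.016),"base",ray("side",[[200+442/6,100+305/6]],.022))
m=cv2.inRange(hs,np.array((20,150,120)),np.array((33,255,255)))
m[:250]=0
for c in cv2.findContours(m,0,1)[0]:
    if cv2.contourArea(c)>80: print(cv2.boundingRect(c),cv2.minAreaRect(ray("side",c[:,0],.02)[:,:2].astype(np.float32)))
print("side tip",ray("side",[[301,284]],.003), "post base",ray("top",[[314,144]],.022),ray("top",[[309,168]],.016))
```

```text
ring ((0.5890009999275208, 0.2149975448846817), 0.030286287888884544) [150 156] [172 178]
base ((0.6514367461204529, 0.19309376180171967), 0.039663057774305344) [157 130] [186 158]
[[ 0.55414959 -0.35893333  0.055     ]] [[ 0.55480601 -0.36191372  0.003     ]]
handle ends [[ 0.49554694 -0.32965171  0.03      ]
 [ 0.38254499 -0.28313611  0.03      ]]
side ring [[0.58531192 0.20874291 0.016     ]] base [[0.64402967 0.17436973 0.022     ]]
(220, 270, 50, 14) ((0.4282469153404236, -0.3238908350467682), (0.0222243033349514, 0.11815270036458969), 66.9878921508789)
side tip [[ 0.55409014 -0.36247318  0.003     ]] post base [[ 0.68172387 -0.17776837  0.022     ]] [[ 0.61748429 -0.16886359  0.016     ]]
```

```bash
cat >> h.py <<'E'
from scipy.optimize import least_squares
def drag(p0,l0,p1,n=300):
    l=np.array(l0,float)
    for s in np.linspace(0,1,n):
        p=np.array(p0)+s*(np.array(p1)-p0); d=p-l; D=np.linalg.norm(d)
        if D>0.084: l=p-d/D*0.084
    return l
def plan(p0,l0,tgt):
    r=least_squares(lambda q:drag(p0,l0,q)-tgt,np.array(tgt)+[-.03,-.08],diff_step=1e-3); return r.x,drag(p0,l0,r.x)
def toolpose(tip,tipz,hy,off=0.0):
    """TCP pos/rot for the tip at xy, hook yaw hy deg; off = hook origin ahead of tool"""
    a=np.radians(hy); d=np.array([np.cos(a),np.sin(a)])
    o=np.array(tip)-(0.13)*d
    return [o[0],o[1],tipz-0.003+0.005],[-90,0,hy-90]
E
python3 - <<'E'
from h import *
print(plan([.588,.214],[.650,.193],[.547,-.031]))
for tip,hy,z in [([.555,-.361],-24,.1),([.588,.214],67,.1),([.588,.214],67,.006),([.5,-.11],67,.006),([.47,-.2],67,.006)]:
    p,r=toolpose(tip,z,hy); print(p,manip.inverse_kinematics(p,r))
try: print(manip.current_finger_gap())
except Exception as e: print(e)
E
```

```text
(array([ 0.52883671, -0.11301277]), array([ 0.547, -0.031]))
[np.float64(0.4362390905064619), np.float64(-0.30812423640014597), 0.10200000000000001] [-3.65110342e+01  2.68010022e+01  1.09346589e+02 -2.54444375e-14
  4.38524088e+01  7.74889658e+01]
[np.float64(0.5372049532963944), np.float64(0.09433436905118274), 0.10200000000000001] [  8.7095496   27.55094894 107.91379092   0.          44.53526014
  31.7095496 ]
[np.float64(0.5372049532963944), np.float64(0.09433436905118274), 0.008] [  8.7095496   36.88517889 109.06173411   0.          34.053087
  31.7095496 ]
[np.float64(0.4492049532963944), np.float64(-0.22966563094881726), 0.008] [-28.430932    34.96561154 114.24110764   0.          30.79328082
  -5.430932  ]
[np.float64(0.4192049532963944), np.float64(-0.3196656309488173), 0.008] [-38.62085265  36.01070109 111.38688429   0.          32.60241463
 -15.62085265]
0.0877858536905568
```

Run:
```python
from h import *
p,r=toolpose([.5555,-.361],.003,-24)
p=np.array(p); print(p)
manip.movep([p[0],p[1],.2],r); print(manip.current_time())
manip.move_linear([p[0],p[1],.06],vel=.15)
print(manip.move_linear(list(p),vel=.06,force_limit=8))
manip.grip(0.015,force=40); print(manip.current_finger_gap(),manip.current_tool_pos())
manip.move_linear([p[0],p[1],.07],vel=.1)
print(manip.current_time(),manip.current_finger_gap(),manip.current_wrist_force(),manip.current_tool_pos(),manip.current_tcp_rot())
for n in ["side","wrist","top"]: cv2.imwrite(f"pics/{n}1.png",manip.capture(n)[:,:,::-1])
```

```text
[ 0.43673909 -0.30812424  0.005     ]
3.2583
False
0.023938286429709497 [ 0.43673229 -0.30816758  0.00499482]
7.2083 0.023752482323363074 [-0.97489312 -0.2288913  -1.28564202] [ 0.43644531 -0.30791511  0.0697441 ] [-9.00293512e+01  6.22288814e-03 -1.13999366e+02]
```

View pics/side1.png

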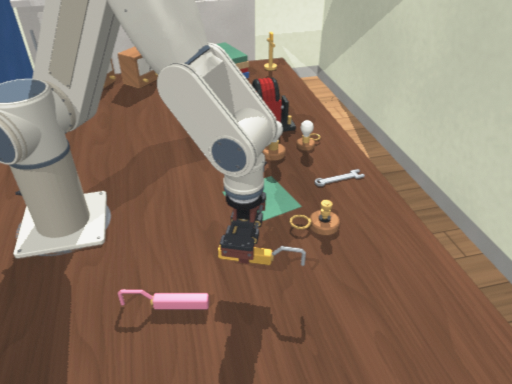

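View pics/wrist1.png

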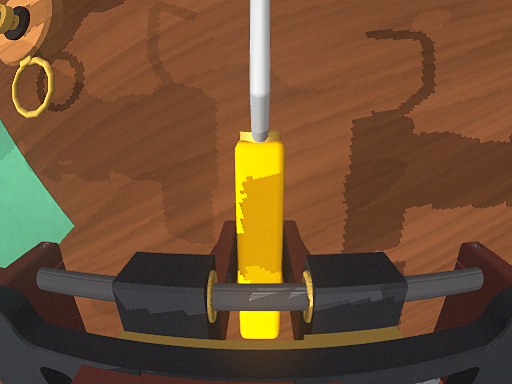

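Side view: the hook is held level, tip near (303,263); wrist view: handle straight between the pads, rod leaving at (260,140). I'll check the tip prediction, then move to the ring.

Run:
```python
from h import *
print(proj("side",[[.5555,-.3605,.068]]),proj("top",[[.5555,-.3605,.068]]))
s=cv2.imread("pics/side1.png");t=cv2.imread("pics/top1.png")
cv2.imwrite("pics/d.png",np.hstack([cv2.resize(s[235:275,265:325],None,fx=6.5,fy=10,interpolation=2),cv2.resize(t[160:240,350:430],(390,400),interpolation=2)]))
p,r=toolpose([.48,-.1],.115,20); manip.move_linear([p[0],p[1],.12],vel=.2,rot=r)
p,r=toolpose([.588,.214],.11,70); manip.move_linear(p,vel=.2,rot=r)
print(manip.current_time(),manip.current_tool_pos(),manip.current_finger_gap())
for n in ["side","wrist","top"]: cv2.imwrite(f"pics/{n}2.png",manip.capture(n)[:,:,::-1])
s=cv2.imread("pics/side2.png");t=cv2.imread("pics/top2.png")
cv2.imwrite("pics/e.png",np.hstack([cv2.resize(s[90:190,190:290],(400,400),interpolation=2),cv2.resize(t[100:200,120:220],(400,400),interpolation=2)]))
```

```text
[[303.26530546 263.94577025]] [[390.1695414  193.50153605]]
10.1 [0.54288571 0.09112069 0.11192697] 0.023739416746995003
```

View pics/d.png

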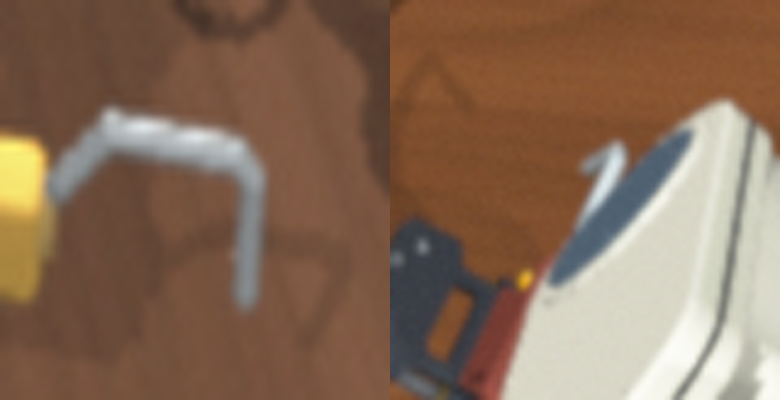

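View pics/e.png

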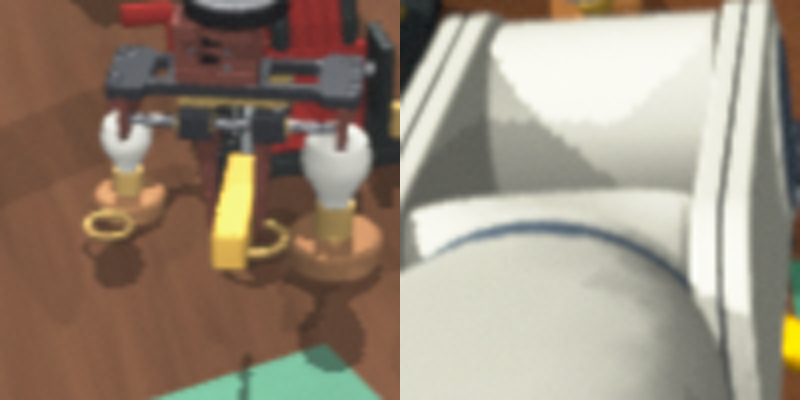

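View pics/wrist2.png

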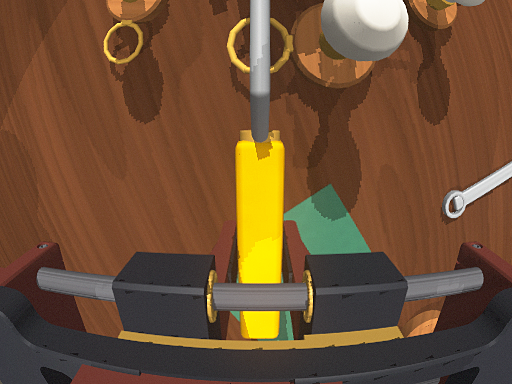

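Tip observed at side (302.7,265.3) versus predicted (303.3,263.9). In the wrist view, ring (259,44) is lined up under the rod. Descend.

Run:
```python
from h import *
p,r=toolpose([.588,.213],.03,70); manip.move_linear(p,vel=.12)
p[2]=.0085
print(manip.move_linear(p,vel=.05,force_limit=6))
print(manip.current_time(),manip.current_tool_pos(),manip.current_wrist_force())
for n in ["side","wrist"]: cv2.imwrite(f"pics/{n}3.png",manip.capture(n)[:,:,::-1])
s=cv2.imread("pics/side3.png");t=cv2.imread("pics/wrist3.png")
cv2.imwrite("pics/f.png",np.hstack([cv2.resize(s[90:190,190:290],(400,400),interpolation=2),cv2.resize(t[0:200,160:360],(400,400),interpolation=2)]))
```

```text
False
11.6833 [0.54343771 0.09084538 0.0082454 ] [-0.0482518  -0.09020309 -1.7830337 ]
```

View pics/f.png

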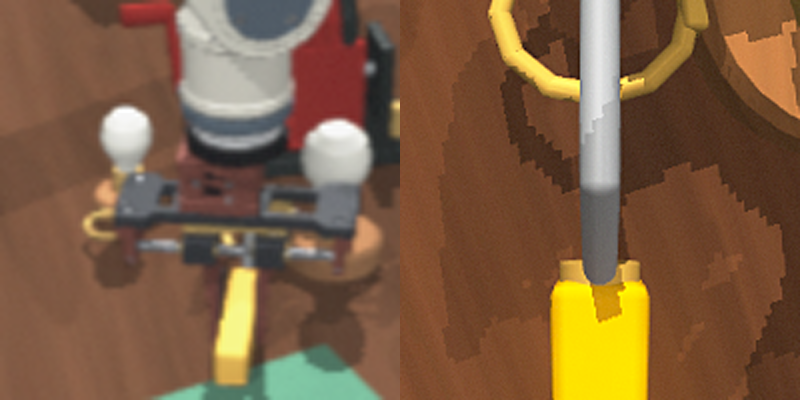

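Run:
```python
from h import *
a=np.array([.588,.213]);e=np.array([.529,-.113])
q=a+(e-a)*.35
p,r=toolpose(q,.0065,70); print(manip.move_linear(p,vel=.05,force_limit=15))
print(manip.current_time(),manip.current_tool_pos(),manip.current_wrist_force())
for n in ["side","wrist","top"]: cv2.imwrite(f"pics/{n}4.png",manip.capture(n)[:,:,::-1])
s=cv2.imread("pics/side4.png");t=cv2.imread("pics/wrist4.png")
cv2.imwrite("pics/g.png",np.hstack([cv2.resize(s[90:240,190:340],(400,400),interpolation=2),cv2.resize(t[0:256,130:386],(400,400),interpolation=2)]))
```

```text
False
14.25 [ 0.5227456  -0.02318527  0.0084543 ] [ 0.74051178  1.72119163 -1.2210864 ]
```

View pics/g.png

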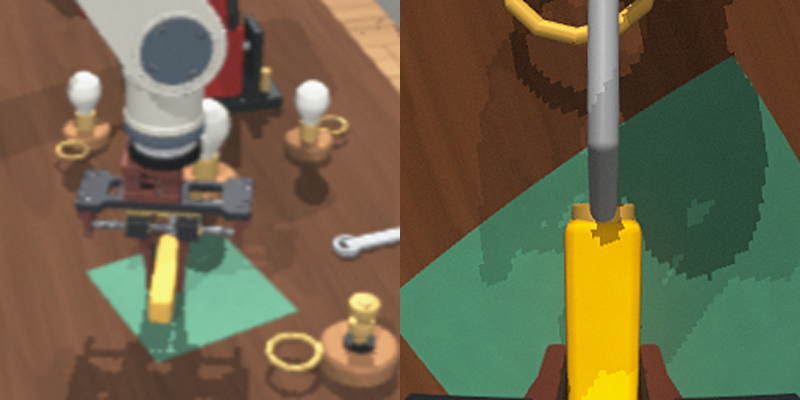

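The ring follows and the lamp swings in behind the hook. Continue.

Run:
```python
from h import *
p,r=toolpose([.530,-.108],.0065,70); print(manip.move_linear(p,vel=.055,force_limit=15))
manip.dwell(.3)
print(manip.current_time(),manip.current_tool_pos(),manip.current_wrist_force())
for n in ["side","wrist","top"]: cv2.imwrite(f"pics/{n}5.png",manip.capture(n)[:,:,::-1])
s=cv2.imread("pics/side5.png");t=cv2.imread("pics/top5.png")
cv2.imwrite("pics/i.png",np.hstack([cv2.resize(s[120:270,190:340],(400,400),interpolation=2),cv2.resize(t[100:300,180:380],(400,400),interpolation=2)]))
```

```text
False
18.675 [ 0.48554116 -0.23010757  0.0084838 ] [ 1.52309282  2.5779698  -1.5538271 ]
```

View pics/i.png

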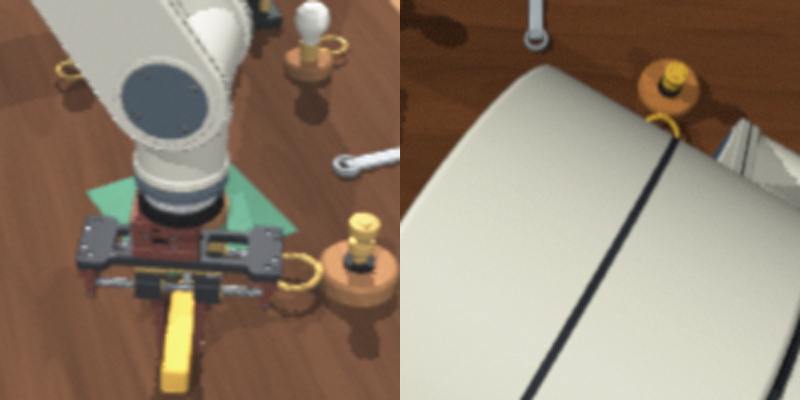

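View pics/wrist5.png

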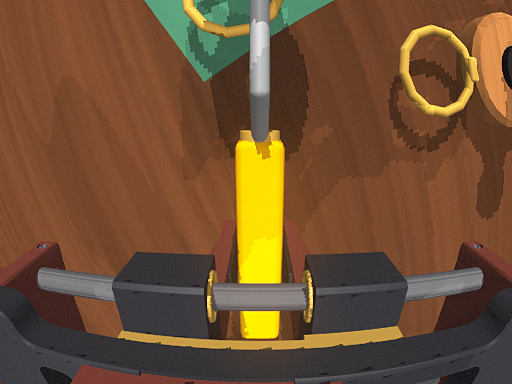

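```bash
cat >> h.py <<'E'
from scipy.spatial.transform import Rotation as Ro
def wray(uv,z,pos,rot):
    c=manip.get_calibration("wrist");T=c["T_tool_cam"]
    uv=np.atleast_2d(np.asarray(uv,float))
    x=(uv[:,0]-c["cx"])/c["fx"];y=(uv[:,1]-c["cy"])/c["fy"];th=np.hypot(x,y)
    d=np.c_[np.sin(th)*x/th,np.sin(th)*y/th,np.cos(th)]
    R=Ro.from_euler("xyz",rot,degrees=True).as_matrix()
    d=d@T[:3,:3].T@R.T; C=np.array(pos)+R@T[:3,3]
    return C+d*((z-C[2])/d[:,2])[:,None]
def circ(P,r):
    f=least_squares(lambda q:np.hypot(P[:,0]-q[0],P[:,1]-q[1])-r,P.mean(0)[:2]+[.0,.02],loss="soft_l1",f_scale=.001); return f.x,f.cost
E
python3 - <<'E'
from h import *
pos=manip.current_tool_pos();rot=manip.current_tcp_rot()
im=cv2.imread("pics/wrist5.png");hsv=cv2.cvtColor(im,cv2.COLOR_BGR2HSV)
m=cv2.inRange(hsv,np.array((18,120,100)),np.array((32,255,255)));m[50:]=0;m[:,:170]=0;m[:,300:]=0
v,u=np.nonzero(m);P=wray(np.c_[u,v],.017,pos,rot);print(len(u),circ(P,.025),P[:,:2].min(0),P[:,:2].max(0))
a=np.radians(70);pin=np.array(pos[:2])+.13*np.array([np.cos(a),np.sin(a)]);print("pin",pin)
c=circ(P,.025)[0];d=c-pin;print(np.linalg.norm(d),"lamp",pin+d/np.linalg.norm(d)*.084)
m2=cv2.inRange(hsv,np.array((65,80,40)),np.array((90,255,255)))
print("mat corner px test",wray([[207,81]],0,pos,rot))
print(cv2.boxPoints(((.547,-.031),(.17,.17),14.5)))
E
```

```text
1016 (array([ 0.52119085, -0.09444255]), np.float64(0.0008577224507750536)) [ 0.49318763 -0.12215186] [ 0.54324781 -0.09011772]
pin [ 0.52997    -0.10795225]
0.016111663263350055 lamp [ 0.48419889 -0.03751785]
mat corner px test [[ 0.48938747 -0.1354744   0.        ]]
[[ 0.44342512  0.03001025]
 [ 0.48598975 -0.13457485]
 [ 0.65057486 -0.09201024]
 [ 0.60801023  0.07257485]]
```

The lamp is hidden behind the gripper. I'll swing the hook around its pin, which stays put, so the side camera can see past it.

Run:
```python
from h import *
for hy in [60,50,40,30]:
    p,r=toolpose([.530,-.108],.0065,hy); manip.move_linear(p,vel=.06,rot=r)
print(manip.current_time(),manip.current_tool_pos(),manip.current_wrist_force())
for n in ["side","wrist","top"]: cv2.imwrite(f"pics/{n}6.png",manip.capture(n)[:,:,::-1])
s=cv2.imread("pics/side6.png");t=cv2.imread("pics/wrist6.png")
cv2.imwrite("pics/j.png",np.hstack([cv2.resize(s[120:270,190:340],(400,400),interpolation=2),cv2.resize(t[0:256,130:386],(400,400),interpolation=2)]))
```

```text
20.925 [ 0.41817299 -0.17344494  0.00861684] [ 1.02973889  0.15186605 -0.41669733]
```

View pics/j.png

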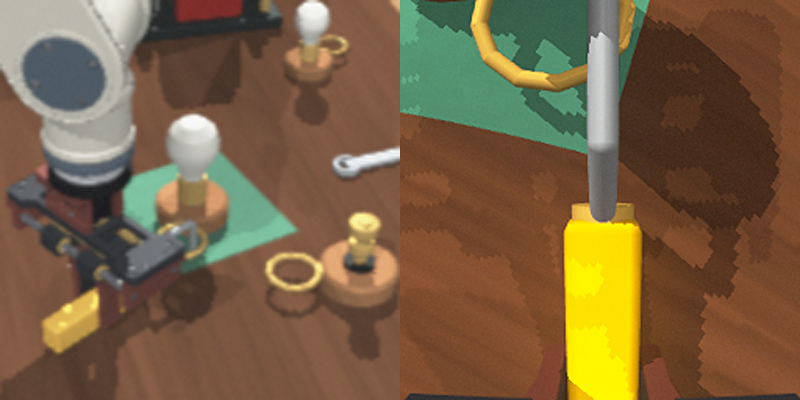

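Run:
```python
from h import *
s=cv2.imread("pics/side6.png")
cv2.imwrite("pics/k.png",cv2.resize(s[155:225,235:315],(800,600),interpolation=2)[:600])
pos=manip.current_tool_pos()
b=np.array([[190+193*.375,120+143*.375],[190+192*.375,120+199*.375],[190+156*.375,120+203*.375],[190+229*.375,120+203*.375]])
print(ray("side",b[:1],.094),ray("side",b[1:],.022))
M=lambda q:(np.array([[np.cos(.253),np.sin(.253)],[-np.sin(.253),np.cos(.253)]])@(np.array(q)-[.547,-.031]))
print(M(ray("side",b[:1],.094)[0,:2]),M(ray("side",b[1:2],.022)[0,:2]))
rm=ray("side",[[190+205*.375,120+240*.375]],.016);print(rm)
```

```text
[[ 0.54738743 -0.03928746  0.094     ]] [[ 0.5465465  -0.04147463  0.022     ]
 [ 0.50747221 -0.03875465  0.022     ]
 [ 0.583052   -0.05778906  0.022     ]]
[-0.00169933 -0.00812062] [-0.00306097 -0.01002766]
[[ 0.54390676 -0.10357512  0.016     ]]
```

View pics/k.png

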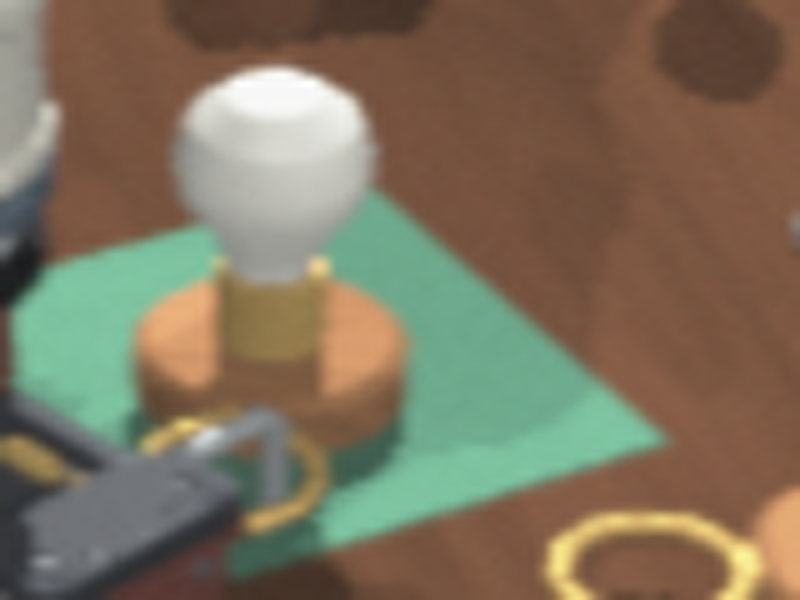

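The side view shows the pin inside the ring, with the whole base on the mat. The lamp is about (-3,-10) mm from the mat centre in the mat frame. Now unhook and lay the hook back at its original clear spot.

Run:
```python
from h import *
p,r=toolpose([.525,-.101],.0065,30); manip.move_linear(p,vel=.03); manip.dwell(.2)
print(manip.current_wrist_force())
p[2]+=.045; manip.move_linear(p,vel=.05)
print(manip.current_wrist_force(),manip.current_time())
cv2.imwrite("pics/side7.png",cv2.resize(manip.capture("side")[120:270,190:340,::-1],(600,600),interpolation=2))
```

```text
[-0.37866486  0.87329557 -1.35527159]
[ 0.28581341  0.73698184 -0.83625888] 22.7583
```

View pics/side7.png

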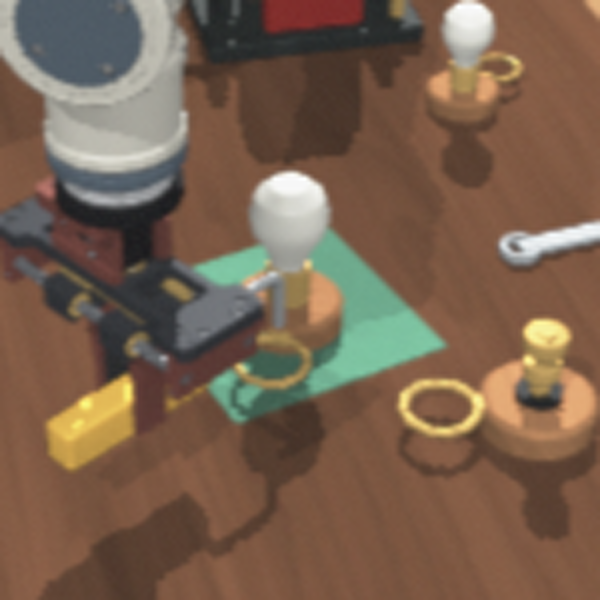

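The pin, around (278,320) in the crop, is out above the ring. The lamp stands upright on the mat. Retreat and lay the hook down.

Run:
```python
from h import *
p,r=toolpose([.525,-.101],.0515,30); z=p[2]
p,r=toolpose([.52,-.24],.0515,30); manip.move_linear(p,vel=.12)
p,r=toolpose([.5555,-.361],.0515,-24); manip.move_linear(p,vel=.1,rot=r)
p[2]=.015; manip.move_linear(p,vel=.08)
p[2]=.004; print("touch",manip.move_linear(p,vel=.02,force_limit=2.5),manip.current_tool_pos())
manip.grip(.04); manip.dwell(.3); manip.grip(.08)
manip.move_linear([p[0],p[1],.2],vel=.12)
manip.goto_joints([-75]+list(manip.current_q()[1:]))
print(manip.current_time())
for n in ["side","top"]: cv2.imwrite(f"pics/{n}8.png",manip.capture(n)[:,:,::-1])
```

```text
touch True [ 0.43675321 -0.30815968  0.00496239]
31.0333
```

View pics/side8.png

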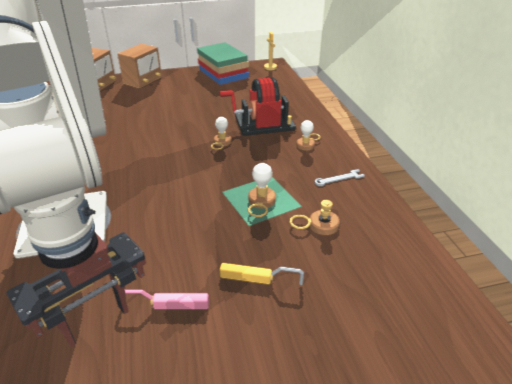

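View pics/top8.png

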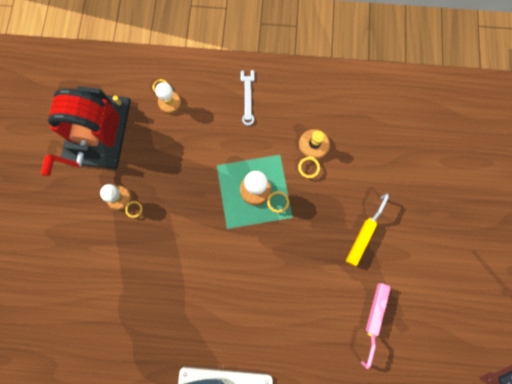

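Run:
```python
from h import *
t=cv2.imread("pics/top8.png");hsv=cv2.cvtColor(t,cv2.COLOR_BGR2HSV)
m=cv2.inRange(hsv,np.array((5,100,130)),np.array((17,255,255)));z=np.zeros_like(m);z[168:208,236:274]=m[168:208,236:274]
cs=np.concatenate([c for c in cv2.findContours(z,0,1)[0] if cv2.contourArea(c)>10])
c,r=cv2.minEnclosingCircle(ray("top",cs[:,0],.022)[:,:2].astype(np.float32));a=np.radians(14.5)
d=np.array(c)-[.547,-.031];print(c,r,"mat frame",d[0]*np.cos(a)+d[1]*np.sin(a),-d[0]*np.sin(a)+d[1]*np.cos(a))
print("post shift px",np.abs(t[125:180,295:335].astype(int)-cv2.imread("pics/top0.png")[125:180,295:335]).mean())
manip.sign_off()
```

```text
(0.5481200218200684, -0.03473157435655594) 0.038748711347579956 mat frame 0.0001500348797472096 -0.0038931459760448562
post shift px 4.218939393939394
the job is handed in; nothing more can be done
```

I dragged the lamp onto the green mat with the yellow hook, then unhooked it and laid the hook back where it started. The job was handed in at about 31 s of the 56 s allowed; no verdict is reported.

- **Lamp:** the final top view puts the middle of its base about (0, −4) mm from the mat's middle, against a limit of 47 mm. An earlier side view gave (−3, −10) mm. It stands upright.
- **Hook in the ring:** partway through, the gripper hid the lamp, so I swung the hook around its pin to look. The side view then showed the pin still inside the ring, with the base fully on the mat. The tip was at about 6 mm height.
- **Hook at the end:** it lies flat on the bench, well clear of the lamp. I let go with the handle touching the bench.
- **Post:** it shows no visible movement. A pixel comparison of its area before and after showed only small differences, but I did not measure its position again.
- **Disagreement:** one estimate, from part of the ring seen by the wrist camera, put the lamp 6 cm off in x. The later side and top views contradicted it, so I dropped it. The wrist force reading also did not match which side of the ring the pin seemed to press on; I went by the pictures.

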